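# Hold a shaft collar on its flat for the set-screw

## Robot

A 7-joint arm with a two-finger parallel gripper is mounted at the origin on the work surface. World frame = base frame: x ahead of the robot, y to its left, z up, the work surface at z = 0. Lengths are in m, angles in rad, forces in N, time in s.
With the tool pointing down it reaches from about 0.425 to 0.925 m from the base axis. Payload 6.8 kg.
Tool frame: the origin (TCP) lies on the front face of the gripper's body, between the roots of the fingers; the fingertips stand 73 mm ahead of it and the grasp point (between the pads) lies 54 mm ahead of it (env.nose_length is the distance from the TCP to the fingertips, in m); z points along the fingers, y is the line along which they close (so a half turn about z gives the same grasp; the last joint's range is limited). The gripper opens to 85 mm and grips with 20 to 120 N. Pads are 22 mm wide; open, the fingers measure 114 mm over their backs; the gripper's body (76 mm by 85 mm) begins 54 mm behind the grasp point. The pads swing forward as they close: fully open they stand 13 mm farther back than shut.
Start: joints at [1.186, 0.477, 0.022, 1.555, -0.011, 1.109, -0.083], TCP at [0.184, -0.649, 0.304] pointing down, gripper open.
Joint ranges: [-2.96, 2.96], [-0.34, 2.1], [-1.41, 1.46], [0.24, 2.44], [-1.37, 4.51], [0.17, 1.92], [-2.96, 2.96]. Speed limits (rad/s): [2.39, 2.39, 3.14, 3.14, 3.14, 3.14, 3.14].

## Interface

Orientations are given as a unit quaternion [w, x, y, z].
In Python, from cell import env, kin, camera, calibration, job gives the robot as it stands. The module is installed in compiled form; this text tells all that it offers. Calls block until the motion is done:
- env.reach(position, orientation): joint-space move of the TCP to a pose.
- env.movel(position, velocity=0.15, rot=None, stop_force=None): straight line of the TCP; rot=None keeps the orientation; velocity is the mean speed in m/s. With stop_force (N) it stops when the force on the tool has changed by that much, and returns True; else False.
- env.goto_joints(angles): joint-space move.
- env.grip(opening, f_grip=None): finger opening in m; f_grip is the grip in N (None keeps the last); returns when the fingers have stopped.
- env.dwell(seconds).
- kin.inverse_kinematics(position, orientation): joint angles nearest the present ones, or None.
- env.get_state(): the state.
- camera(name): name is "scene" or "top" or "wrist"; returns (picture, depth): 400x640x3 uint8, blue, green, red; 400x640 float32, m along the optical axis (not along the pixel's ray), 0 where there is no reading.
- calibration(name): a dict with "fx", "fy", "cx", "cy" (pixels), "rvec" (rotation vector, rad) and "tvec" (3), from world to camera coordinates, as OpenCV has them. Camera axes: x right, y down, z forward; pixel columns grow to the right and rows downward; lengths in m; the calibration is good to about 2 mm. A picture is of the moment at which its call begins: read the wrist's pose just before it. calibration takes no time and is no camera call; for the wrist camera it gives the pose at the moment of the call.
A pose or a line that the arm cannot do raises env.PlanningError and nothing moves.
- job.job_done(): hands the job in; it is judged then, once.
The state is a dict: "time": time; "qpos": joint angles; "joint_velocities": joint speeds; "joint_torque": joint torques, N m; "tcp_pos": TCP position; "orientation": TCP orientation; "force": force on the tool from outside, world axes, zero at the start; "torque": the same for the moment, N m; "opening": finger opening in m; "gripper_force": force on a finger pad.
Only numpy, scipy, OpenCV 4.12 (cv2) and the standard library are available. Lean on these libraries where they do the work, as an engineer would, in place of code of your own. Each camera call takes 0.05 s, during which the arm holds its last target. There are 200 camera calls.

## Task

Nest the loose spacer cup squarely into the matching cup round the sander's shaft and let go of it, then with the fingers turn the shaft until its flat squarely faces the hex key. Then slip the collar with the set-screw lug over the shaft without forcing it, screw on the flat, and finish while still holding it there, level and clear of the cups, with the set-screw at the height of the key and pointing at it: do not put it down or let go. Leave the other things on the bench where they are.

Things in the scene. Friction and masses are not known exactly. Their poses are not given: they have to be found in the camera images.
- sander: low grey sander drive fixed to the bench, 60 mm high, vertical shaft on top; origin on the shaft axis at bench level, z up, x from the shaft towards the hex key. Box x -80..140, y -75..75 mm; motor barrel, 60 mm high, on to x = 250. Key guide post x 111..125, y -15..15, 145 mm high; the 6 mm key lies level in it 134 mm high, tip at x = 65
- seat (a point): mouth centre of the fixed lower spacer cup round the shaft, 84 mm above the bench on the shaft axis. Same shape as the loose cup, its skirt sunk in the drive, so only its band (54 mm outside, 48 mm inside, 24 mm high) shows
- key_tip (a point): tip of the hex key, level with the height at which the set-screw must be held (134 mm above the bench); 65 mm from the shaft axis; axes as the drive's, x pointing away from the shaft
- shaft (a joint): turn of the shaft about its vertical axis, rad: 0 = its flat faces the hex key, positive = counter-clockwise seen from above; it starts between about 0.6 and 1.45, turns freely both ways with light friction (0.06 N m) and stays where left
- shaft_flat (a point): middle of the shaft's flat, 6.5 mm off its axis, 134 mm above the bench; x points out of the flat, z up. Steel shaft 20 mm across, top at 150 mm (last 3 mm chamfered); one flat, from 110 mm up to the top. Fingers closed on flat and back read 16.5 mm (middle 1.75 mm behind the axis), on the round 20 mm
- cup: loose aluminium spacer cup, bottomless, upright; 38 mm high, 120 g +-30 %. Skirt 42 mm outside, 34 mm bore, 14 mm high; above it a flat shoulder and a band 54 mm outside, 48 mm inside. Origin: centre of underside, z up. Nested, its shoulder sits on the fixed cup's rim: origin 14 mm below seat, rim 108 mm above the bench. Grip near the rim: the fixed cup is as wide
- collar: steel shaft collar lying flat, 44 mm outside, 24 mm bore, 18 mm high, 150 g +-30 %, with a set-screw lug (14 mm wide and high) along its x axis, to 29 mm from its axis. The screw's tip (5 mm, mid-height) reaches into the bore to 8.5 mm from the axis: it passes the shaft only over the flat (within 25 degrees). Origin: centre of underside, z up
- collar_screw (a point): outer end of the set-screw in the collar's lug, 29 mm from the collar's axis along its x, 9 mm above its underside
- wrench: a steel wrench about 160 mm long, lying flat in front of the drive; origin under its middle (bystander)
- spacer: a plain steel spacer ring lying flat, 52 mm outside, 26 mm bore, 12 mm high, no lug: not the collar; origin under its centre (bystander)
- offcut: a wood offcut 90 x 45 x 30 mm; origin under its centre (bystander)
- hammer: a hammer lying flat; origin under its middle (bystander)
- tin: a paint tin, 100 mm across, 120 mm high; origin under its centre (bystander)
- screwdriver: a screwdriver lying flat; origin under its middle (bystander)
- jar: a screw-top jar, 64 mm across, 90 mm high; origin under its centre (bystander)
Not all that is in view belongs to the job. Leave any brown, purple or yellow look-alike of the collar alone.

How it is judged:
On the way, in this order (a step that is already met when the one before it is completed fails the run):
1. the loose cup is nested in the fixed one and let go (z of cup in the frame of seat between -0.018 and -0.01 m and horizontal distance between cup and seat below 0.005 m and angle between cup's own z axis and vertical below 0.08 rad and contact force between the fingers and cup below 0.1 N), for 0.2 s.
2. the shaft's flat faces the hex key (within 0.2 rad), the collar not yet on the shaft (value of joint shaft between -0.2 and 0.2 rad and horizontal distance between collar and seat above 0.04 m), for 0.2 s.
At the end, for the whole second after the job is handed in: Cup nested (4 mm height, 5 mm centring, 0.08 rad) and untouched; flat to key within 0.25 rad; collar gripped over 2 N, still, within 5 mm of the axis, level to 0.12 rad, off the cup; screw over the flat within 8 mm, at key height within 6 mm, in line within 8 mm; under 15 N on the drive (all of step 1 and value of joint shaft between -0.25 and 0.25 rad and horizontal distance between collar and seat below 0.005 m and angle between collar's own z axis and vertical below 0.12 rad and y of collar_screw in the frame of shaft_flat between -0.008 and 0.008 m and x of collar_screw in the frame of shaft_flat above 0.015 m and z of collar_screw in the frame of key_tip between -0.006 and 0.006 m and y of collar_screw in the frame of key_tip between -0.008 and 0.008 m and contact force between the fingers and collar above 2 N and contact force between collar and cup below 0.3 N and contact force between collar and sander below 15 N and linear speed of collar below 0.02 m/s); the arm keeps its last pose, push and grip.
It fails at once if another thing on the bench is moved by over 3 cm (distance of any of wrench, spacer, offcut, hammer, tin, screwdriver, jar from where it was at the start of the episode above 0.03 m).
It also fails if it takes over 72 s, if anything falls off the work surface, if the arm or the gripper's body presses on something with over 40 N, if the wrist force passes 120 N, or if a joint passes its speed limit or range.

## Working session

There is one attempt and no reset: what is moved stays moved. The work goes in short steps, each a Python script; the robot and the scene stay as the last script left them, time stands still between calls to the robot, and variables do not carry over. Pictures are saved under pics/ and viewed, at most 10 in all, crops included, and the job is handed in when it is done.

```bash
mkdir -p pics; cat > h.py <<'E'
import numpy as np, cv2
from scipy.spatial.transform import Rotation as R
from cell import env, kin, camera, calibration, job
def cal(n):
    c=calibration(n); K=np.array([[c['fx'],0,c['cx']],[0,c['fy'],c['cy']],[0,0,1]])
    M=cv2.Rodrigues(np.array(c['rvec'],float))[0]; return K,M,np.array(c['tvec'],float).ravel()
def ray(n,u,v,z,C=None):
    K,M,t=C or cal(n); d=M.T@np.linalg.inv(K)@np.array([u,v,1.]); o=-M.T@t
    return o+d*(z-o[2])/d[2]
def cloud(n,depth,C=None):
    K,M,t=C or cal(n); v,u=np.mgrid[0:depth.shape[0],0:depth.shape[1]]
    p=np.stack([(u-K[0,2])/K[0,0]*depth,(v-K[1,2])/K[1,1]*depth,depth],-1)
    return (p-t)@M
def proj(n,p,C=None):
    K,M,t=C or cal(n); q=K@(M@np.array(p,float)+t); return q[:2]/q[2]
def down(yaw):  # tool z down, tool y axis (closing) at world angle yaw
    y=np.array([np.cos(yaw),np.sin(yaw),0]); z=np.array([0,0,-1.]); x=np.cross(y,z)
    q=R.from_matrix(np.stack([x,y,z],1)).as_quat(); return [q[3],q[0],q[1],q[2]]
E
python3 - <<'E'
from h import *
s=env.get_state(); print(s['time'],s['orientation'],s['opening'])
for n in ('scene','top','wrist'):
    C=cal(n); p,d=camera(n); np.savez(f'{n}0.npz',p=p,d=d,K=C[0],M=C[1],t=C[2]); cv2.imwrite(f'pics/{n}0.png',p); print(n,-C[1].T@C[2])
E
```

```text
0.0 [-8.93102798e-04  9.90436820e-01  1.37964013e-01 -1.96505240e-04] 0.08522752367201912
scene [1.1474238  0.38278913 0.85306726]
top [ 3.66556450e-01 -7.24777955e-04  1.31823852e+00]
wrist [ 0.25133377 -0.62994969  0.37240059]
```

View pics/scene0.png

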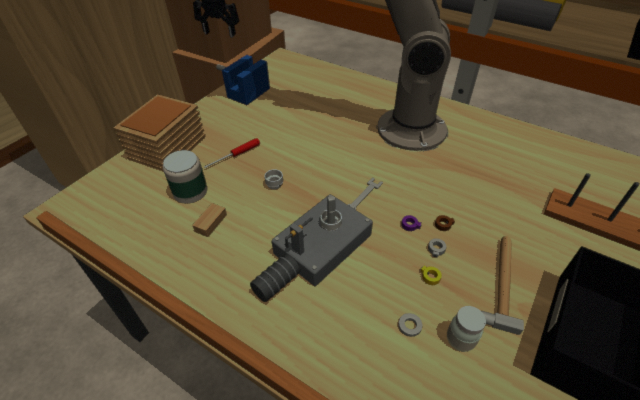

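View pics/top0.png

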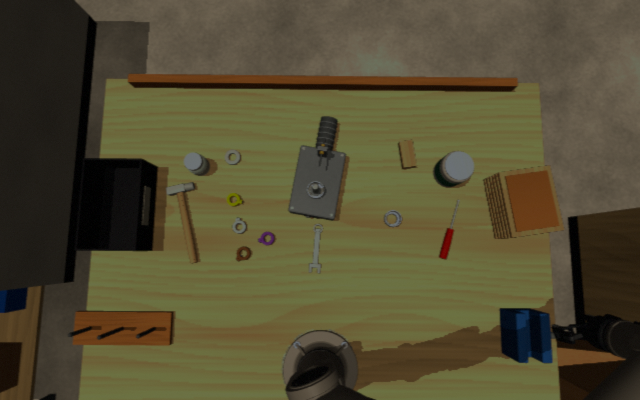

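Candidates for the collar, as top-view pixels: grey with lug (239,226), plain grey spacer (233,157), purple (267,238), brown (243,254) and yellow (235,200). The description fits the grey one with the lug. The cup is at (393,219) and the shaft at (316,188).

```bash
python3 - <<'E'
from h import *
f={n:np.load(n+'0.npz') for n in('top','scene')}
C={n:(f[n]['K'],f[n]['M'],f[n]['t']) for n in f}
for nm,px,z in (('collar',(239,226),.018),('cup',(393,219),.038),('shaft',(316,188),.15),('post',(323,150),.145)):
    w=ray('top',*px,z,C['top']); print(nm,w.round(3),'scene px',proj('scene',w,C['scene']).round())
P=cloud('top',f['top']['d'],C['top'])
for nm,px in (('collar',(239,226)),('cup',(393,219)),('shaft',(316,188)),('post',(323,150))):
    u,v=px; a=P[v-14:v+15,u-14:u+15].reshape(-1,3); print(nm,'max z',np.sort(a[:,2])[-5:].round(3), 'bench',np.median(a[:,2]).round(3))
# drive yaw: deck pixels at z~.06
m=(abs(P[...,2]-.06)<.006); m[:130]=0; m[230:]=0; m[:,:280]=0; m[:,355:]=0
r=cv2.minAreaRect(P[m][:,:2].astype(np.float32)*1000); print('deck',r)
t=f['top']['p']; c=lambda u,v:cv2.resize(t[v-25:v+25,u-33:u+33],(396,300),interpolation=cv2.INTER_CUBIC)
s=f['scene']['p']; cs=lambda u,v:cv2.resize(s[v-25:v+25,u-33:u+33],(396,300),interpolation=cv2.INTER_CUBIC)
cv2.imwrite('pics/c1.png',np.vstack([np.hstack([c(239,226),cs(437,247)]),np.hstack([c(316,180),cs(330,215)])]))
E
```

```text
collar [0.443 0.265 0.018] scene px [436. 244.]
cup [ 0.469 -0.23   0.038] scene px [273. 174.]
shaft [0.549 0.016 0.15 ] scene px [330. 195.]
post [ 0.666 -0.004  0.145] scene px [296. 224.]
collar max z [1.318 1.318 1.318 1.318 1.318] bench -0.0
cup max z [0.042 0.043 1.318 1.318 1.318] bench 0.001
shaft max z [1.318 1.318 1.318 1.318 1.318] bench 0.06
post max z [0.148 0.148 0.148 1.318 1.318] bench 0.059
deck ((618.1692504882812, 7.197090148925781), (149.5530242919922, 286.73199462890625), 79.99320983886719)
```

View pics/c1.png

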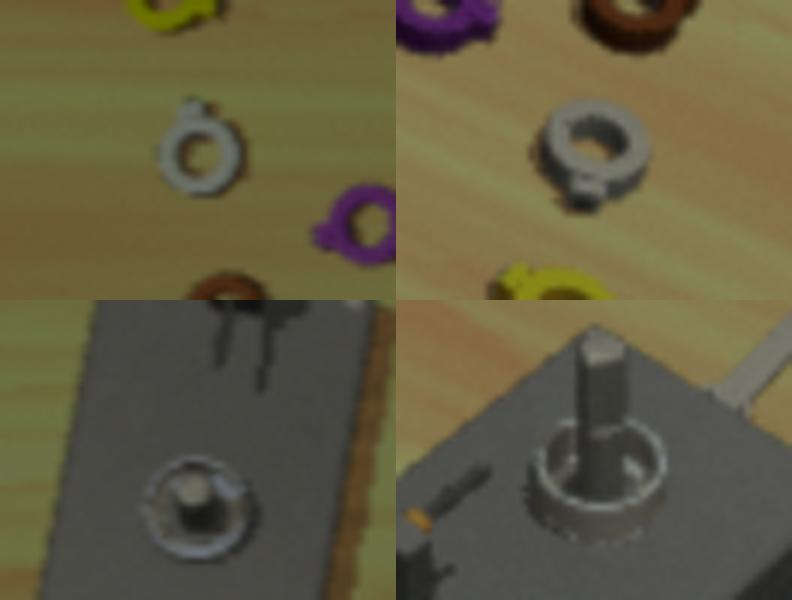

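The crop confirms it: the grey collar has its lug pointing away from the robot, and the plain ring is the spacer. The shaft shows its flat towards the scene camera. Next I look at the cup from two wrist poses.

```bash
cat >> h.py <<'E'
def snap(name):
    C=cal('wrist'); p,d=camera('wrist'); cv2.imwrite(f'pics/{name}.png',p); np.savez(name+'.npz',p=p,d=d,K=C[0],M=C[1],t=C[2])
    return C,p,d
def circ(P,c,rad,z0,z1):
    a=P.reshape(-1,3); a=a[(np.hypot(*(a[:,:2]-c).T)<rad)&(a[:,2]>z0)&(a[:,2]<z1)]
    (x,y),r=cv2.minEnclosingCircle(a[:,:2].astype(np.float32)*1000)
    A=np.c_[2*a[:,:2],np.ones(len(a))]; s=np.linalg.lstsq(A,(a[:,:2]**2).sum(1),rcond=None)[0]
    return dict(n=len(a),enc=np.round([x,y,r],1),lsq=np.round([s[0]*1e3,s[1]*1e3,1e3*np.sqrt(s[2]+s[0]**2+s[1]**2)],1),z=np.percentile(a[:,2],[5,50,95]).round(4))
E
python3 - <<'E'
from h import *
q=down(np.radians(-100))
for i,(pos) in enumerate([(.402,-.23,.26),(.415,-.20,.22)]):
    env.reach(list(pos),q)
    C,p,d=snap(f'w{i}'); print(env.get_state()['time'],'cam',(-C[1].T@C[2]).round(3),'axis',C[1][2].round(3))
    P=cloud('wrist',d,C); print(circ(P,[.469,-.23],.05,.031,.048),proj('wrist',[.469,-.23,.038],C).round())
E
```

```text
1.9333 cam [ 0.471 -0.243  0.33 ] axis [-0.271  0.048 -0.961]
{'n': 812, 'enc': array([ 470.8, -228.9,   26.9]), 'lsq': array([ 470.7, -229. ,   25.1]), 'z': array([0.0333, 0.0371, 0.0384])} [306. 106.]
2.3083 cam [ 0.483 -0.212  0.288] axis [-0.274  0.048 -0.961]
{'n': 1091, 'enc': array([ 470.8, -228.9,   26.9]), 'lsq': array([ 470.8, -228.7,   25. ]), 'z': array([0.0332, 0.0372, 0.0384])} [350. 117.]
```

View pics/w0.png

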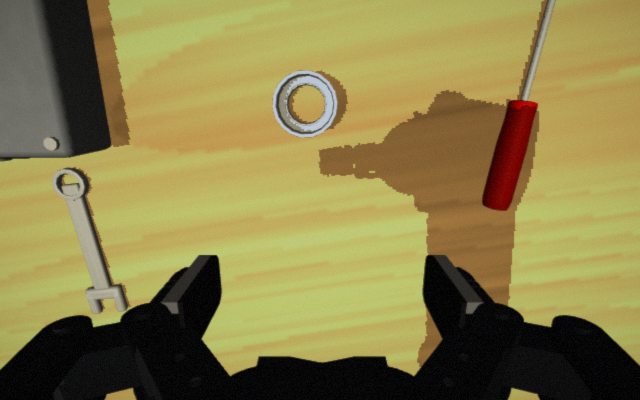

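The cup is centred at (306,104) in the wrist view. Both views agree on (0.4708, -0.2289) with the rim 38 mm high and 27 mm radius. Now the drive from close by.

```bash
python3 - <<'E'
from h import *
q=down(np.radians(-100))
for i,(pos) in enumerate([(.50,.016,.33),(.515,.045,.31)]):
    env.reach(list(pos),q)
    C,p,d=snap(f's{i}'); print(env.get_state()['time'])
    P=cloud('wrist',d,C); print('rim',circ(P,[.549,.016],.04,.08,.088)); print('shaft',circ(P,[.549,.016],.02,.147,.154))
    a=P.reshape(-1,3); m=(abs(a[:,2]-.134)<.006)&(np.hypot(a[:,0]-.549,a[:,1]-.016)>.05)&(np.hypot(a[:,0]-.549,a[:,1]-.016)<.11); print('key',m.sum(),a[m].mean(0).round(4) if m.any() else '', a[m].min(0).round(4) if m.any() else '')
    print(proj('wrist',[.549,.016,.15],C).round())
u,v=proj('wrist',[.556,.013,.15],C).round().astype(int)
g=p[max(0,v-60):v+60,u-80:u+80]; cv2.imwrite('pics/sc.png',cv2.resize(g,None,fx=5,fy=5,interpolation=cv2.INTER_CUBIC)[:600,:800]); print(u,v,g.shape)
E
```

```text
3.3667
rim {'n': 625, 'enc': array([554.2,  20.4,  26.9]), 'lsq': array([554.2,  20.4,  25.1]), 'z': array([0.0816, 0.0832, 0.0844])}
shaft {'n': 484, 'enc': array([554.2,  20.3,   9.7]), 'lsq': array([553.7,  19.8,   6.3]), 'z': array([0.1474, 0.1491, 0.1504])}
key 253 [0.6274 0.0075 0.1356] [0.6181 0.0035 0.1324]
[306. 132.]
3.6917
rim {'n': 725, 'enc': array([554.2,  20.3,  27. ]), 'lsq': array([554.2,  20.4,  24.9]), 'z': array([0.0814, 0.0832, 0.0847])}
shaft {'n': 560, 'enc': array([554.3,  20.4,   9.8]), 'lsq': array([553.8,  19.8,   6.4]), 'z': array([0.1475, 0.1491, 0.1504])}
key 347 [0.6294 0.0074 0.1357] [0.6185 0.0031 0.1321]
[354. 149.]
357 137 (120, 160, 3)
```

View pics/sc.png

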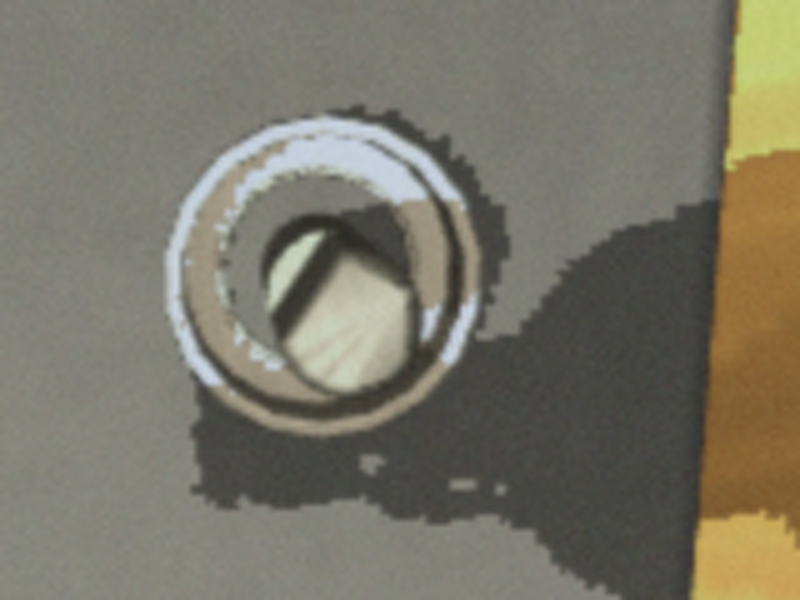

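The crop shows the shaft top at about (345,310) and the flat facing up-left with its edge from (280,330) to (330,240). I get its angle from the depth points.

```bash
python3 - <<'E'
from h import *
c=np.array([.5543,.0204])
for n in('s0','s1'):
    f=np.load(n+'.npz'); P=cloud('wrist',f['d'],(f['K'],f['M'],f['t'])).reshape(-1,3)
    r=np.hypot(*(P[:,:2]-c).T)
    a=(P[(r<.013)&(P[:,2]>.1475)&(P[:,2]<.153)][:,:2]-c)*1e3
    ang=np.radians(np.arange(-20,120,2)); sup=[np.percentile(a@[np.cos(t),np.sin(t)],98) for t in ang]
    i=np.argmin(sup); print(n,'top flat dir',np.degrees(ang[i]),sup[i],'centroid',np.degrees(np.arctan2(*(-a.mean(0))[::-1])))
    low=np.array(sup)<min(sup)+.7; print(' mid',np.degrees(ang[low]).mean())
    b=(P[(r<.0125)&(P[:,2]>.118)&(P[:,2]<.144)][:,:2]-c)*1e3
    if len(b)>20:
        h=np.degrees(np.arctan2(b[:,1],b[:,0])); k=np.hypot(*b.T)<9.2
        for rep in range(3):
            m=b[k].mean(0); w,V=np.linalg.eigh(np.cov((b[k]-m).T)); nn=V[:,0]*np.sign(V[:,0]@m); k=abs(b@nn-m@nn)<.8
        print(' face n',k.sum(),'normal',np.degrees(np.arctan2(nn[1],nn[0])),'dist',m@nn)
E
```

```text
s0 top flat dir 42.0 5.7195397451370384 centroid 49.39226330597513
 mid 45.0
 face n 0 normal nan dist nan
s1 top flat dir 50.0 5.6419414574442825 centroid 47.44446414335037
 mid 44.0
 face n 76 normal 45.6974214105438 dist 6.404224382851324<stdin>:14: RuntimeWarning: Mean of empty slice.
  ret = um.true_divide(
  avg = a.mean(axis, **keepdims_kw)
<stdin>:14: RuntimeWarning: Degrees of freedom <= 0 for slice
  c *= np.true_divide(1, fact)
  c *= np.true_divide(1, fact)
```

Everything agrees: axis (0.5543, 0.0204), key direction -9.9°, flat normal about 45.7°, so the shaft is at about 0.97 rad. Picking up the cup.

```bash
python3 - <<'E'
from h import *
q=down(np.radians(-100))
env.reach([.4708,-.2289,.22],q)
env.movel([.4708,-.2289,.089],velocity=.12)
env.grip(.03,f_grip=35); s=env.get_state(); print(s['opening'],s['gripper_force'],s['tcp_pos'],s['time'])
env.movel([.4708,-.2289,.26],velocity=.2)
env.reach([.5543,.0204,.26],q)
C,p,d=snap('h0'); s=env.get_state(); print(s['opening'],s['force'],s['tcp_pos'],s['time'])
P=cloud('wrist',d,C); print('rim',circ(P,s['tcp_pos'][:2],.04,s['tcp_pos'][2]-.065,s['tcp_pos'][2]-.04))
a=P.reshape(-1,3); m=(np.hypot(*(a[:,:2]-s['tcp_pos'][:2]).T)<.03); print(np.percentile(a[m,2],[1,20,50,80,99]).round(3))
E
```

```text
0.05323817193188306 35.31832890585065 [ 0.47112432 -0.22897222  0.0899495 ] 6.475
0.053160903686415684 [ 0.41194109 -1.21391848 -0.65411163] [0.55404669 0.01793473 0.25952297] 8.5583
rim {'n': 8390, 'enc': array([560.1,  16.9,  39.5]), 'lsq': array([556.1,  17.8,  27.3]), 'z': array([0.1959, 0.2059, 0.2166])}
[0.059 0.185 0.207 0.269 0.28 ]
```

View pics/h0.png

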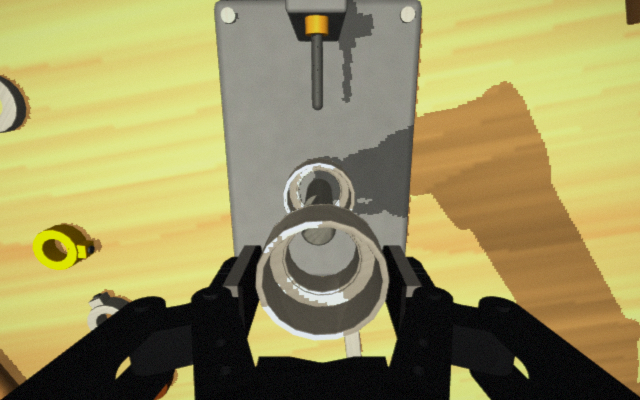

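The cup is held cleanly, with its rim centred at about (321,279) and level with the pads. I settle, measure it in hand and lower it gently.

```bash
python3 - <<'E'
from h import *
ax=np.array([.5543,.0204]); q=down(np.radians(-100)); env.dwell(.3)
s=env.get_state(); t=np.array(s['tcp_pos']); C,p,d=snap('h1'); P=cloud('wrist',d,C)
a=P.reshape(-1,3)
for lim in(.0275,):
    r=circ(P,t[:2],lim,t[2]-.0545,t[2]-.0505); print(t.round(4),r)
off=r['lsq'][:2]/1e3-t[:2]; print('offset',off.round(4), s['orientation'])
E
```

```text
[0.5543 0.0195 0.26  ] {'n': 3078, 'enc': array([554.4,  19.5,  27.5]), 'lsq': array([554.5,  19.5,  25.2]), 'z': array([0.206 , 0.2072, 0.2083])}
offset [0.0002 0.    ] [ 1.06987489e-04  9.96130722e-01 -8.78838483e-02  4.46285482e-05]
```

```bash
python3 - <<'E'
from h import *
ax=np.array([.5543,.0204])
env.movel([*ax,.185],velocity=.1); env.dwell(.3)
t=env.get_state()['tcp_pos']; print(t); cmd=ax+(ax-t[:2]); 
env.movel([*cmd,.168],velocity=.05); s=env.get_state(); print(s['tcp_pos'],s['force'])
hit=env.movel([*cmd,.156],velocity=.015,stop_force=4); s=env.get_state(); print(hit,s['tcp_pos'],s['force'],s['time'])
E
```

```text
[0.55451131 0.02039908 0.18546711]
[0.55387704 0.02042289 0.1675361 ] [ 1.50226139 -0.76976345 -0.66847394]
True [0.55412343 0.02040996 0.16002104] [-0.42996902 -0.8320574   5.74168542] 11.175
```

Contact came at TCP z 0.160, as expected. Releasing, rising and checking.

```bash
python3 - <<'E'
from h import *
env.grip(.08); t=np.array(env.get_state()['tcp_pos'])
env.movel([t[0],t[1],.25],velocity=.12)
env.reach([.515,.045,.31],down(np.radians(-100))); env.dwell(.2)
C,p,d=snap('n0'); P=cloud('wrist',d,C); print('rim',circ(P,[.5543,.0204],.035,.102,.114)); print(env.get_state()['time'])
a=P.reshape(-1,3);c=np.array([.5543,.0204]); r=np.hypot(*(a[:,:2]-c).T); k=(r<.028)&(r>.0235)&(a[:,2]>.100)&(a[:,2]<.116)
A=np.c_[a[k,:2]-c,np.ones(k.sum())]; print('tilt',np.linalg.lstsq(A,a[k,2],rcond=None)[0])
b=(a[(r<.0125)&(a[:,2]>.118)&(a[:,2]<.144)][:,:2]-c)*1e3
k=np.hypot(*b.T)<9.2
for rep in range(3):
    m=b[k].mean(0); w,V=np.linalg.eigh(np.cov((b[k]-m).T)); nn=V[:,0]*np.sign(V[:,0]@m); k=abs(b@nn-m@nn)<.8
print(' face n',k.sum(),'normal',np.degrees(np.arctan2(nn[1],nn[0])),'dist',m@nn)
E
```

```text
rim {'n': 966, 'enc': array([553.6,  20.4,  26.9]), 'lsq': array([553.3,  20. ,  24. ]), 'z': array([0.104 , 0.1072, 0.1093])}
13.1167
tilt [0.02176157 0.00544588 0.10672804]
 face n 71 normal 45.575469260099375 dist 6.42437021844575
```

The cup is nested: rim at (553.6, 20.4), 108 mm high, level. Now gripping the shaft on flat and back.

```bash
python3 - <<'E'
from h import *
ax=np.array([.5542,.0204])
def pose(deg,z,flip): 
    n=np.array([np.cos(np.radians(deg)),np.sin(np.radians(deg))]); return [*(ax-.00175*n),z],down(np.radians(deg+flip))
for fl in(0,180):
    for d in(45.6,-9.9):
        j=kin.inverse_kinematics(*pose(d,.188,fl)); print(fl,d,None if j is None else np.round(j,2))
print(np.round(env.get_state()['qpos'],2))
E
```

```text
0 45.6 [ 0.38  0.51 -0.68  1.92  0.42  0.86  0.28]
0 -9.9 [ 0.25  0.47 -0.51  1.93  0.3   0.82 -0.59]
180 45.6 [ 0.01  0.43 -0.19  1.94  0.11  0.78 -2.6 ]
180 -9.9 [-0.78  0.56  0.85  1.99 -0.57  0.84 -2.93]
[ 0.06  0.23 -0.31  1.91  0.08  1.02 -2.03]
```

```bash
python3 - <<'E'
from h import *
ax=np.array([.5542,.0204])
def pose(deg,z): 
    n=np.array([np.cos(np.radians(deg)),np.sin(np.radians(deg))]); return [*(ax-.00175*n),z],down(np.radians(deg))
P,q=pose(45.6,.26); env.reach(P,q); env.grip(.06); env.dwell(.2)
P,_=pose(45.6,.19); env.movel(P,velocity=.1)
env.grip(.0,f_grip=30); s=env.get_state(); print('open',s['opening'],s['force'],s['tcp_pos'],s['time'])
if abs(s['opening']-.0165)<.0015:
    for d in np.linspace(45.6,-9.9,7)[1:]:
        env.reach(*pose(d,.19)); s=env.get_state(); print(round(d,1),s['opening'],s['force'].round(1) if hasattr(s['force'],'round') else s['force'],s['time'])
    env.dwell(.4); s=env.get_state(); print(s['opening'],s['force'],s['tcp_pos'],s['orientation'],s['time'])
E
```

```text
open 0.01602006393630991 [-0.1381677   0.24834882  3.68175038] [0.5533453  0.01929476 0.19055134] 17.025
36.4 0.015612959225849491 [-0.5  0.2  5. ] 17.2833
27.1 0.015752839360229143 [-0.3  1.   6.4] 17.55
17.8 0.015781281483898416 [0.1 0.3 6.5] 17.8167
8.6 0.01616204075658625 [0.4 0.4 6.4] 18.0833
-0.6 0.016312390579088436 [-0.4  0.3  6.6] 18.35
-9.9 0.01564701240826885 [ 0.  -0.5  6.5] 18.6167
0.015685624358652627 [-0.36981695 -0.34111077  7.2022931 ] [0.55297687 0.02076649 0.19050915] [3.56636381e-04 7.62809306e-01 6.46623298e-01 3.81176558e-04] 19.0167
```

```bash
python3 - <<'E'
from h import *
env.grip(.06); t=np.array(env.get_state()['tcp_pos']); env.movel([t[0],t[1],.27],velocity=.12); print(env.get_state()['force'])
env.reach([.53,.02,.30],down(np.radians(-100))); env.dwell(.2)
C,p,d=snap('t0'); P=cloud('wrist',d,C); print('rim',circ(P,[.5543,.0204],.035,.102,.114)); print(env.get_state()['time'])
a=P.reshape(-1,3);c=np.array([.5543,.0204]); r=np.hypot(*(a[:,:2]-c).T)
b=(a[(r<.0125)&(a[:,2]>.118)&(a[:,2]<.144)][:,:2]-c)*1e3; k=np.hypot(*b.T)<9.2
for rep in range(3):
    m=b[k].mean(0); w,V=np.linalg.eigh(np.cov((b[k]-m).T)); nn=V[:,0]*np.sign(V[:,0]@m); k=abs(b@nn-m@nn)<.8
print(' face n',k.sum(),'normal',np.degrees(np.arctan2(nn[1],nn[0])),'dist',m@nn)
# collar look next, opening for it
env.grip(.085)
yaw=np.radians(-100)
for i,pos in enumerate([(.385,.262,.26),(.395,.245,.22)]):
    env.reach(list(pos),down(yaw)); env.dwell(.15); C,p,d=snap(f'c{i}'); P=cloud('wrist',d,C); a=P.reshape(-1,3)
    g=np.array([.445,.265]); m=(a[:,2]>.010)&(a[:,2]<.024)&(np.hypot(*(a[:,:2]-g).T)<.038); b=a[m]; ctr=g
    for _ in range(6):
        r=np.hypot(*(b[:,:2]-ctr).T); kk=(abs(r-.0195)<.006) & (b[:,2]>.0165); A=np.c_[2*b[kk,:2],np.ones(kk.sum())]; sl=np.linalg.lstsq(A,(b[kk,:2]**2).sum(1),rcond=None)[0]; ctr=sl[:2]
    l=b[np.hypot(*(b[:,:2]-ctr).T)>.0232]; lm=l[:,:2].mean(0)-ctr
    print('collar',m.sum(),ctr.round(4),'r',np.sqrt(sl[2]+ctr@ctr).round(4),'z',np.percentile(b[:,2],[50,98]).round(4),'lug',len(l),np.hypot(*lm).round(4),np.degrees(np.arctan2(lm[1],lm[0])).round(1))
print(env.get_state()['time'])
E
```

```text
[-0.36700697  0.09955337 -0.53521412]
rim {'n': 1020, 'enc': array([553.7,  20.3,  27. ]), 'lsq': array([553.3,  20.5,  23.9]), 'z': array([0.1037, 0.1071, 0.1094])}
21.8917
 face n 137 normal -9.33287424065436 dist 6.410633676146737
collar 1529 [0.4405 0.2682] r 0.0178 z [0.0171 0.0187] lug 130 0.0263 12.8
collar 1952 [0.4405 0.268 ] r 0.0178 z [0.0171 0.0187] lug 167 0.0263 12.7
24.0667
```

View pics/c1.png

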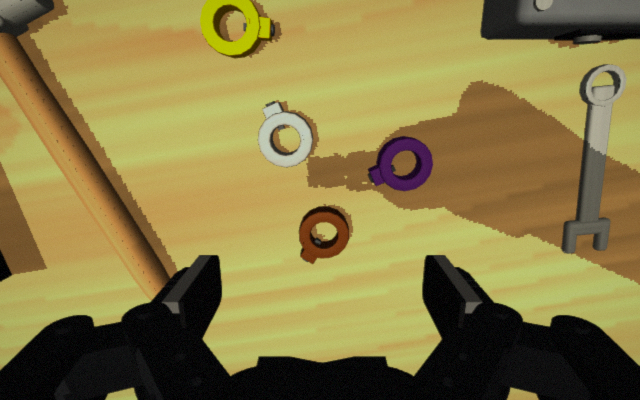

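View pics/t0.png

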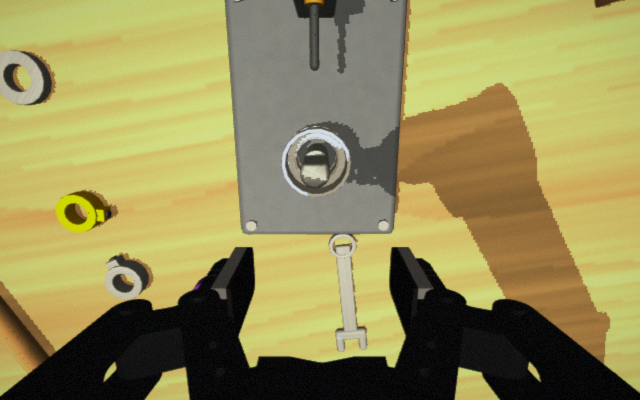

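The flat now faces -9.3° against the key's -9.9°, and the cup is still nested. The grey collar at (285,138) has its lug up-left: centre (0.4405, 0.268), lug at 12.75°, top 18 mm. I keep the opening narrow so as not to touch the purple one.

```bash
python3 - <<'E'
from h import *
c=np.array([.4405,.268]); q=down(np.radians(12.75-90))
env.grip(.055,f_grip=40); env.reach([*c,.17],q); env.dwell(.3)
t=env.get_state()['tcp_pos']; print(t); cmd=c+(c-t[:2])
env.movel([*cmd,.083],velocity=.1)
hit=env.movel([*cmd,.070],velocity=.02,stop_force=4); s=env.get_state(); print(hit,s['tcp_pos'],s['force'],s['opening'])
z=s['tcp_pos'][2]+(.0035 if hit else .003); t=s['tcp_pos']
env.movel([*cmd,z],velocity=.03)
env.grip(.02,f_grip=40); s=env.get_state(); print('grip',s['opening'],s['gripper_force'],s['tcp_pos'],s['force'],s['time'])
env.movel([*cmd,.27],velocity=.15); s=env.get_state(); print(s['opening'],s['gripper_force'],s['time'])
E
```

```text
[0.44032989 0.26799686 0.1708659 ]
False [0.4406869  0.26805383 0.069992  ] [-2.47250982e-01 -6.43416637e-01 -3.85642331e-05] 0.054970750591182074
grip 0.042955685269239485 39.6011084318161 [0.44077401 0.26814649 0.07360143] [-1.24626328 -1.62785559  6.48651272] 27.525
0.042569950859780194 40.74750691652298 28.9917
```

```bash
cat > m.py <<'E'
from h import *
def held(name):
    s=env.get_state(); t=np.array(s['tcp_pos']); C,p,d=snap(name); a=cloud('wrist',d,C).reshape(-1,3)
    g=t[:2]; m=(abs(a[:,2]-(t[2]-.0556))<.003)&(np.hypot(*(a[:,:2]-g).T)<.036); b=a[m]; ctr=g
    k=b[np.hypot(*(b[:,:2]-g).T)<.0225]; tl=np.linalg.lstsq(np.c_[k[:,:2]-g,np.ones(len(k))],k[:,2],rcond=None)[0]
    # exclude pad pixels: keep sector within 19 mm of x-axis of tool along closing dir
    y=R.from_quat(np.roll(s['orientation'],-1)).as_matrix()[:2,1]
    for _ in range(6):
        r=np.hypot(*(b[:,:2]-ctr).T); kk=(abs(r-.0175)<.0065)&(abs((b[:,:2]-ctr)@y)<.0195); A=np.c_[2*b[kk,:2],np.ones(kk.sum())]; sl=np.linalg.lstsq(A,(b[kk,:2]**2).sum(1),rcond=None)[0]; ctr=sl[:2]
    l=b[(np.hypot(*(b[:,:2]-ctr).T)>.0235)&(abs((b[:,:2]-ctr)@y)<.012)]; lm=l[:,:2].mean(0)-ctr
    print('tcp',t.round(4),'ctr',ctr.round(4),'off',(ctr-g).round(4),'tilt',tl[:2].round(3),'top',(tl[2]-t[2]).round(4),'lug',len(l),np.hypot(*lm).round(4),np.degrees(np.arctan2(lm[1],lm[0])).round(1),'t',s['time'],'o',round(s['opening'],4))
    return ctr-g
E
python3 - <<'E'
from m import *
env.reach([.5542,.0204,.265],down(np.radians(-99.6))); env.dwell(.4); held('k0')
E
```

```text
tcp [0.5541 0.021  0.2651] ctr [0.555  0.0209] off [ 0.0009 -0.0001] tilt [-0.006 -0.001] top -0.0565 lug 251 0.0255 -9.2 t 30.45 o 0.0429
```

View pics/k0.png

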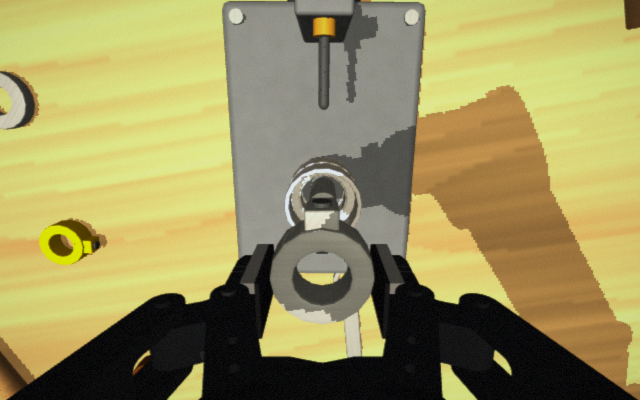

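The collar is held level, with the lug at about (318,220) pointing at the key and the bore centred about 1 mm ahead of the TCP. Lowering it over the shaft, with a force stop.

```bash
python3 - <<'E'
from m import *
tgt=np.array([.5542,.0204])-[.0006,0]
env.movel([*tgt,.232],velocity=.08); env.dwell(.3); t=env.get_state()['tcp_pos']; cmd=tgt+(tgt-t[:2]); print(t)
hit=env.movel([*cmd,.199],velocity=.025,stop_force=5); env.dwell(.3); s=env.get_state(); print(hit,s['tcp_pos'],s['force'],s['torque'],s['time'])
held('k1')
C,p,d=snap('k2'); u,v=proj('wrist',[.5542,.0204,.143],C).round().astype(int); v=min(v,320)
cv2.imwrite('pics/k3.png',cv2.resize(p[v-80:v+80,u-100:u+100],(750,600),interpolation=cv2.INTER_CUBIC))
E
```

```text
[0.55381277 0.02039967 0.23241376]
False [0.55341197 0.02039533 0.19905904] [-1.00370223 -0.35284486 -2.04145857] [-0.03207712  0.01137264  0.01826885] 33.1333
tcp [0.5534 0.0204 0.1991] ctr [0.5543 0.0202] off [ 0.0009 -0.0001] tilt [-0.004 -0.002] top -0.0564 lug 252 0.0254 -9.3 t 33.1333 o 0.0428
```

View pics/k3.png

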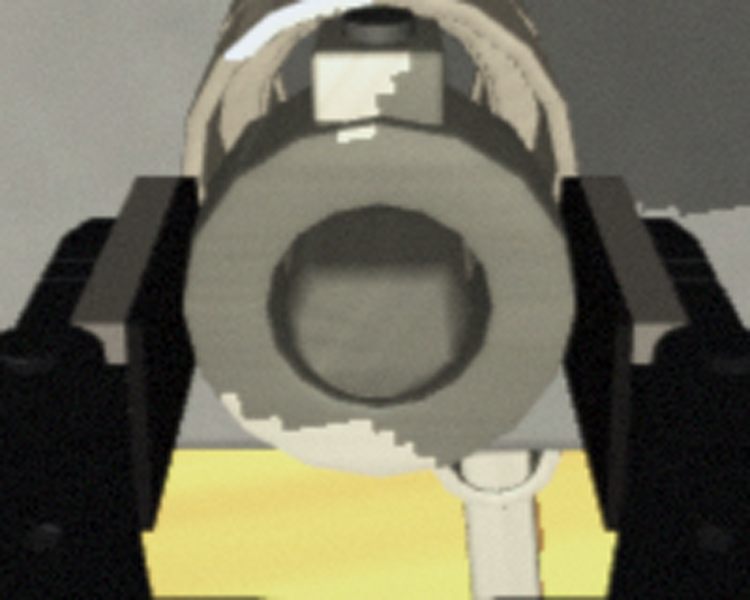

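The shaft stands inside the bore at (380,310) with its flat towards the lug. The collar is level, centred to about 0.3 mm, with the screw at about 134 mm and no contact force. Handing in.

```bash
python3 -c "
from cell import job
print(job.job_done())"
```

```text
the job is handed in; nothing more can be done
None
```

The job is handed in, with no verdict returned: by my last measurements the cup is nested and released, the shaft flat faces the key to within about 1°, and the collar is held level over the shaft with its screw on the flat, at key height and pointing at the key (33 s of the 72 s used).

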